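# Refit the pulled-off knob of the microscope lamp control box and hold it pressed

### The arm

A 6-joint arm with a two-finger parallel gripper is mounted at the origin on the work surface; the furniture and walls round the work are solid. World frame = base frame: x ahead of the robot, y to its left, z up, the work surface at z = 0. Lengths are in m, angles in rad, forces in N, time in s.
With the tool pointing down it reaches from about 0.15 to 0.775 m from the base axis. Payload 6.1 kg.
Tool frame: the origin (TCP) lies on the mounting face of the last link; the fingertips stand 173 mm ahead of it and the grasp point (between the pads) lies 155 mm ahead of it; z points along the fingers, y is the line along which they close (so a half turn about z gives the same grasp; the last joint's range is limited). The gripper opens to 85 mm and grips with 20 to 120 N. Pads are 22 mm wide; open, the fingers measure 114 mm over their backs; the gripper's body (76 mm by 85 mm) begins 54 mm behind the grasp point. The pads swing forward as they close: fully open they stand 13 mm farther back than shut.
Start: joints at [-1.328, 0.126, -0.04, 1.405, 0, 1.571], TCP at [0.126, -0.51, 0.405] pointing down, gripper open.
Joint ranges: [-2.72, 2.72], [-0.95, 1.95], [-1.27, 1.35], [-1.78, 2.02], [-1.46, 1.47], [-3.14, 3.14]. Speed limits (rad/s): [2.39, 2.39, 3.01, 3.14, 3.14, 3.14].

### API

Orientations are given as a 3x3 rotation matrix whose columns are the frame's x, y, z axes.
In Python, from cell import status, viewer, ticket, nets gives the robot as it stands.
- The arm moves only by the tool send_rows, never from a script. Its arguments are lists of equal length, an entry for each row: "travel": the shift along the tool's x, y, z in m, a list of three; "angular": the turn, a rotation vector about the tool's x, y, z in rad, a list of three. A call has 1 to 20 rows; each row shifts and turns the commanded pose from where the row before left it, along the tool's axes as they then stand; what a row does not reach is not made up. A row lasts 1/8 s, in which the tool goes at most 62.5 mm and 10.7 degrees, less where a joint would pass 70% of its speed; a pose out of reach is approached as far as the arm can. A call with a gripper value outside its range is refused whole. "fingers" is the opening, from 0 (shut) to 1 (fully open), set as the call begins (left out, the last holds). The fingers move at their own pace and stop on an object; "grip_force" is the grip in N (left out, the last holds). Time passes only in rows, so rows that do not move let the fingers close. It gives the time, the measured TCP pose, the force, the opening and the grip force at its end, in the units of the state.
- status.sense(): the state, without advancing time (a new reading comes with each control period).
- viewer.get_image(name): name is "scene" or "top"; returns a dict with "img" (400x640x3 uint8, red, green, blue), "fx", "fy", "cx", "cy" (pixels), "xyz" and "attitude" of the camera in the world. Camera axes: x right, y up, looking along -z (the intrinsics and any distortion apply to the point x, -y, -z); pixel columns grow to the right and rows downward; lengths in m; the calibration is good to about 2 mm. A picture is of the moment at which its call begins. There is no depth.
- ticket.job_done(): hands the job in; it is judged then, once.
Trained networks look in a picture, given as the dict that the camera call returned (one of the last four; its "shot" number tells which), for a name from the list of things; names that differ only in an ending like _2 or _b are one class to them, and where a whole thing is asked for, a point or a joint stands for the part that bears it (a point fixed in the world has none). Each returns a list of dicts, best first, with "conf" (0 to 1); they miss things now and then, are a little off and sometimes report something else, mostly with a low value. They report only what shows in the picture. A call takes as long as a camera call. They do not tell look-alikes from the thing itself.
- nets.trace(label, picture): "pixels" (400x640 bool, what is visible of it) and "bbox" ([left, top, right, bottom] in pixels, round what is visible of it).
- nets.landmark_of(label, picture): "point" ([column, row] in pixels: a listed point, or the origin of a listed thing).
The state is a dict: "time": time; "joints": joint angles; "qvel": joint speeds; "effort": joint torques, N m; "ee_pos": TCP position; "eef_rot": TCP orientation; "contact_force": force on the tool from outside, world axes, zero at the start; "moment": the same for the moment, N m; "opening": finger opening in m; "finger_force": force on a finger pad.
Only numpy, scipy, OpenCV 4.12 (cv2) and the standard library are available. Lean on these libraries where they do the work, as an engineer would, in place of code of your own. Each camera call takes 0.05 s, during which the arm holds its last target. There are 200 camera calls.

### The job

The black knob has come off the microscope lamp's control box: pick it up, turn it so that the flat in its bore matches the flat on the upright D-shaft, and push it fully onto the shaft without forcing it. Then keep pressing the knob down so that the sprung shaft stays at or near the bottom of its travel, and finish while still holding it pressed there. Leave the tape roll, the blue-capped jar and the glue tube where they are.

Things in the scene. Friction and masses are not known exactly. Their poses are not given: they have to be found in the camera images.
- knob: Loose black knob, upright on the table, about 45 g. Skirt 44 mm in diameter, z 0 to 16 mm; on it a bar grip 40 mm long (x), 16 mm wide (y), z 16 to 40 mm, to be pinched across y. A white pointer line marks the bar's +x end. Below: blind D bore on the axis, 16.5 mm in diameter, 14 mm deep, its flat 3.25 mm from the axis on the pointer (+x) side. Origin: centre of the underside (bore mouth), z up.
- knob_pointer (a point): Point on the knob at the top of the bar's pointer end, where the white line turns down the end face: 20 mm along x and 40 mm up from the knob's origin.
- shaft_tip (a point): Centre of the top end of the bright steel upright D-shaft in the middle of the control box's top, 84 mm above the table when not pressed. The shaft is 14 mm in diameter, with a flat 2 mm from its axis and a 2 mm bevel on top. x points out of the flat, z up. The knob fits with its x axis along this x axis (within about 0.15 rad); fully on, this point is 14 mm above the knob's origin.
- shaft (a joint): How far the shaft is pressed into the box, m: 0 = up, 0.009 = bottom of its travel. A spring pushes it up with about 4 N at the start of the travel and 10 N at the bottom, where there is a hard stop. Seating the knob alone does not press it.
- spindle (a joint): Turning angle of shaft and disc relative to the box, rad, positive anticlockwise from above; a light friction of about 0.008 N m holds it. The disc is black, 47 mm in diameter, at the shaft's foot, and turns with it; a white line on it marks the flat's side. The shaft stands 29 mm out of the box.
- control_box: Fixed light grey control box 120 mm (x) by 90 mm (y) by 55 mm high, white top panel, shaft in the middle of the top. Origin: centre of the underside; z up. The knob, fully on and pressed, stays 6 mm clear of the panel.
- stereo_microscope: Fixed white stereo microscope, 340 x 180 mm, 375 mm high, right of the work: an obstacle to pass above or around. Origin: on the table, under the middle of its foot.
- tape_roll: Bystander: green roll of tape lying flat, 67 mm in diameter, 19 mm high. Origin: centre of the underside.
- blue_cap_jar: Bystander: small jar with blue cap, 61 mm in diameter, 59 mm high. Origin: centre of the underside.
- glue_tube: Bystander: white tube with red cap lying flat, 104 x 29 x 23 mm, long along x. Origin: centre of the underside.
There are look-alikes about, which are no part of the job. Of the things shaped like the knob, the black one is meant.

How it is judged:
By the outcome, as a careful person would: the job done as asked, in the order asked, and still so for the second after the job is handed in, while the arm keeps its last pose, push and grip.
It also fails if it takes over 48 s, if anything falls off the work surface, if the arm or the gripper's body presses on something with over 40 N, if the wrist force passes 120 N, or if a joint passes its speed limit or range.

## Working session

There is one attempt and no reset: what is moved stays moved. The work goes in short steps, Python scripts to look and compute and a tool call to move; the robot and the scene stay as the last step left them, time stands still between calls to the robot, and variables do not carry over. Pictures are saved under pics/ and viewed, at most 10 in all, crops included, and the job is handed in when it is done.

Besides the shell and the picture viewer there is one more tool, called after ">>>" as name(argument=value, ...) on one line, values as JSON. send_rows: Moves the arm, as the interface text tells. Its arguments: {"type":"object","properties":{"travel":{"type":"array","items":{"type":"array","items":{"type":"number"}}},"angular":{"type":"array","items":{"type":"array","items":{"type":"number"}}},"fingers":{"type":"number"},"grip_force":{"type":"number"}},"required":["travel","angular"]}

```bash
mkdir -p pics; cat > h.py <<'E'
import numpy as np, cv2
from cell import status, viewer, ticket, nets
def ray(p,uv):
    R=np.array(p["attitude"]);d=R@np.array([(uv[0]-p["cx"])/p["fx"],-(uv[1]-p["cy"])/p["fy"],-1.0])
    return np.array(p["xyz"]),d
def atz(p,uv,z):
    o,d=ray(p,uv);return o+d*(z-o[2])/d[2]
def proj(p,X):
    c=np.array(p["attitude"]).T@(np.array(X)-np.array(p["xyz"]))
    return np.array([p["cx"]+p["fx"]*c[0]/-c[2],p["cy"]-p["fy"]*c[1]/-c[2]])
def save(p,n,box=None,s=1):
    im=cv2.cvtColor(p["img"],cv2.COLOR_RGB2BGR)
    if box: im=im[box[1]:box[3],box[0]:box[2]]
    cv2.imwrite("pics/"+n+".png",cv2.resize(im,None,fx=s,fy=s,interpolation=cv2.INTER_CUBIC))
E
python3 - <<'E'
from h import *
Z={"knob":0,"knob_pointer":.04,"shaft_tip":.084,"control_box":0,"stereo_microscope":0,"tape_roll":0,"blue_cap_jar":0,"glue_tube":0}
for n in ("top","scene"):
    p=viewer.get_image(n);save(p,n+"0")
    print(n,[k for k in p],np.round(p["xyz"],3),p["fx"])
    for k,z in Z.items():
        for d in nets.landmark_of(k,p)[:3]: print(k,round(d["conf"],2),np.round(d["point"],1),np.round(atz(p,d["point"],z),3))
s=status.sense();print(s["time"],s["ee_pos"],np.round(s["eef_rot"],3),s["opening"])
E
```

```text
top ['img', 'fx', 'fy', 'cx', 'cy', 'xyz', 'attitude', 'shot'] [ 0.421 -0.089  1.332] 454.2386501232597
knob 0.7 [307.5 194.4] [ 0.559 -0.075  0.   ]
knob 0.45 [317.8 223.8] [ 0.473 -0.107  0.   ]
knob_pointer 0.67 [318.6 218.9] [ 0.485 -0.109  0.04 ]
knob_pointer 0.67 [314.5 196.3] [ 0.55  -0.096  0.04 ]
shaft_tip 0.58 [224.  210.6] [0.501 0.153 0.084]
control_box 0.95 [234.7 212.1] [0.502 0.137 0.   ]
tape_roll 0.69 [272.3 162.4] [0.652 0.031 0.   ]
blue_cap_jar 0.73 [185.8 157.7] [0.661 0.288 0.   ]
glue_tube 0.54 [326.4 154.2] [ 0.68  -0.129  0.   ]
scene ['img', 'fx', 'fy', 'cx', 'cy', 'xyz', 'attitude', 'shot'] [-0.012  0.934  0.741] 500.8239403248378
knob 0.66 [316.6 231.7] [ 0.56  -0.091  0.   ]
knob 0.49 [348.8 238.8] [ 0.465 -0.099  0.   ]
knob 0.2 [289.9 259.1] [0.558 0.055 0.   ]
knob_pointer 0.84 [320.2 221.6] [ 0.545 -0.085  0.04 ]
knob_pointer 0.47 [342.7 222.4] [ 0.489 -0.108  0.04 ]
shaft_tip 0.69 [291.6 215.7] [ 0.59  -0.013  0.084]
shaft_tip 0.43 [292.  255.7] [0.496 0.141 0.084]
shaft_tip 0.36 [344.8 221.7] [ 0.454 -0.048  0.084]
control_box 0.72 [289.  283.1] [0.509 0.14  0.   ]
stereo_microscope 0.5 [342.4 223.6] [ 0.515 -0.162  0.   ]
tape_roll 0.62 [266.5 246.4] [0.643 0.034 0.   ]
blue_cap_jar 0.9 [198.2 300.2] [0.661 0.288 0.   ]
glue_tube 0.44 [287.8 217.1] [ 0.673 -0.122  0.   ]
0.9 [ 0.12619732 -0.50958927  0.40470996] [[ 0.971  0.24   0.   ]
 [ 0.24  -0.971 -0.   ]
 [-0.     0.    -1.   ]] 0.0854626803369623
```

View pics/top0.png

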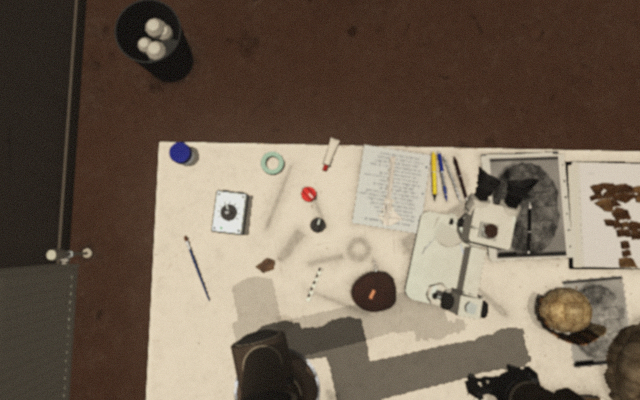

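View pics/scene0.png

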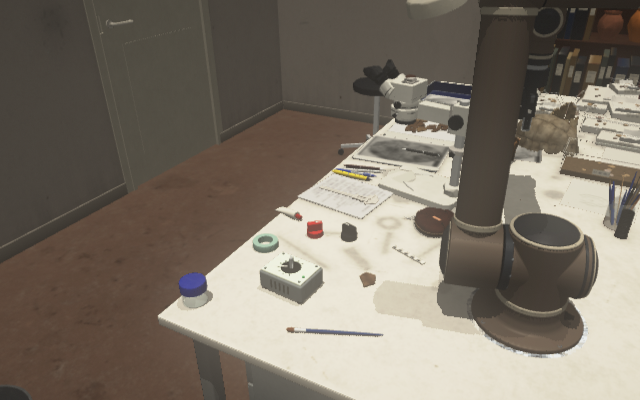

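The top picture shows the black knob at about (318,224), the red look-alike at (309,194) and the control box with its shaft at (229,212). In the scene picture the black knob is at (349,232) and the shaft at (291,262). I'll zoom in to read the angles.

```bash
python3 - <<'E'
from h import *
t=viewer.get_image("top");s=viewer.get_image("scene")
def crop(p,c,r): 
    im=cv2.cvtColor(p["img"],cv2.COLOR_RGB2BGR)[c[1]-r:c[1]+r,c[0]-r:c[0]+r]
    return cv2.resize(im,(390,290) if 0 else (295,295),interpolation=cv2.INTER_CUBIC)
g=np.vstack([np.hstack([crop(t,(318,224),14),crop(t,(229,212),14)]),np.hstack([crop(s,(348,231),16),crop(s,(291,266),22)])])
cv2.imwrite("pics/zoom0.png",g)
for n,p in(("top",t),("scene",s)):
  for k,z in(("knob",0),("knob_pointer",.04),("shaft_tip",.084),("spindle",0.06)):
    for d in nets.trace(k,p)[:3]: 
      m=d["pixels"];v,u=np.nonzero(m);print(n,k,round(d["conf"],2),d["bbox"],m.sum(),np.round([u.mean(),v.mean()],1))
E
```

```text
top knob 0.68 [301.0, 186.8, 315.5, 201.4] 151 [307.9 193.5]
top knob 0.64 [314.8, 218.7, 322.5, 234.0] 147 [317.  224.4]
top knob_pointer 0.75 [309.6, 215.3, 327.5, 232.4] 167 [316.9 223.7]
top knob_pointer 0.63 [301.2, 185.1, 314.4, 199.2] 171 [307.6 193.5]
top spindle 0.7 [219.7, 203.5, 236.6, 218.2] 191 [227.8 211.2]
scene knob 0.49 [340.2, 223.0, 357.0, 243.1] 249 [348.6 231.9]
scene knob 0.48 [310.4, 218.7, 323.7, 238.9] 302 [314.6 229.6]
scene knob_pointer 0.84 [343.1, 223.6, 356.5, 239.2] 247 [348.1 231.6]
scene knob_pointer 0.84 [306.0, 222.8, 320.9, 233.9] 221 [314.1 228.8]
scene shaft_tip 0.74 [260.5, 249.3, 322.8, 300.1] 2103 [291.  276.1]
scene shaft_tip 0.51 [287.2, 255.6, 294.3, 271.7] 80 [291.1 261.9]
scene spindle 0.75 [279.6, 258.4, 303.4, 273.0] 216 [290.6 265.5]
```

View pics/zoom0.png

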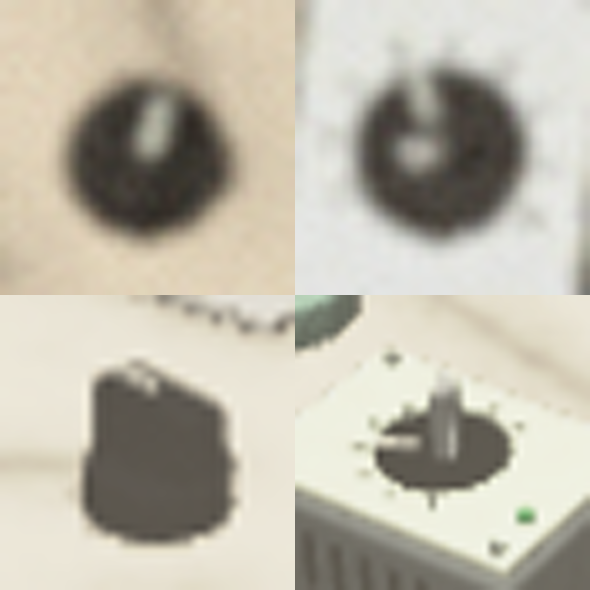

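The zoom shows the knob's pointer line running up and slightly right in the top view, from its end at about (319.8,218.8) with the skirt centre at about (318,225). The disc's line runs up and slightly left of its centre, with its end at about (226.4,205.1) and the centre at about (229,212.2). I'll measure both angles in world axes.

```bash
cat > m.py <<'E'
from h import *
def rectify(p,c,z,half=.035,n=140):
    # world-aligned patch at height z: col -> +x, row -> -y
    g=np.linspace(-half,half,n);X,Y=np.meshgrid(c[0]+g,c[1]-g)
    q=np.array([proj(p,(x,y,z)) for x,y in zip(X.ravel(),Y.ravel())]).reshape(n,n,2).astype(np.float32)
    return cv2.remap(p["img"],q[...,0],q[...,1],cv2.INTER_CUBIC).mean(2),X,Y
def disc(p,c,z,r0=.0235):
    for _ in range(4):
        I,X,Y=rectify(p,c,z);lo,hi=np.percentile(I,8),np.percentile(I,85)
        m=(I<(lo+hi)/2).astype(np.uint8);m=cv2.morphologyEx(m,cv2.MORPH_OPEN,np.ones((9,9)))
        cn=max(cv2.findContours(m,0,2)[0],key=cv2.contourArea)
        (a,b),r=cv2.minEnclosingCircle(cv2.convexHull(cn));M=cv2.moments(cv2.convexHull(cn))
        a,b=M["m10"]/M["m00"],M["m01"]/M["m00"];s=.07/139
        c=np.array([c[0]-.035+a*s,c[1]+.035-b*s])
    return c,r*s,np.sqrt(M["m00"]/np.pi)*s
def line(p,c,z,rmin,rmax):
    I,X,Y=rectify(p,c,z);d=np.hypot(X-c[0],Y-c[1]);k=(d<rmax)&(d>rmin)
    b=np.median(I[d<.02]);w=np.where(k,np.clip(I-b-25,0,None),0)
    v=np.array([(w*(X-c[0])).sum(),(w*(Y-c[1])).sum()])/w.sum()
    return v,np.arctan2(v[1],v[0])
E
python3 - <<'E'
from m import *
t=viewer.get_image("top");s=viewer.get_image("scene")
kc=atz(t,(318.05,225),.01)
print("pointer by eye",atz(t,(319.76,218.8),.04),"scene",atz(s,(332+130*32/295,215+80*32/295),.04))
print("knob c",kc,"scene",atz(s,(332+157*32/295,215+190*32/295),.016))
c,r,ra=disc(t,kc[:2],.012);print("knob disc",c,r,ra)
for rm in(.006,.01):print(line(t,c,.04,rm,.021))
for p,sp in((t,(228.95,212.24)),(s,(269+147*44/295,244+155*44/295))):
    dc=atz(p,sp,.058);c,r,ra=disc(p,dc[:2],.057);print("spindle",dc,c,r,ra)
    print([line(p,c,.057,a,.023) for a in(.011,.015)])
print("tip",atz(t,(215+123*28/295,198+150*28/295),.084),atz(s,(269+150*44/295,244+88*44/295),.084))
E
```

```text
pointer by eye [ 0.48559687 -0.11181633  0.04      ] scene [ 0.47753143 -0.10658287  0.04      ]
knob c [ 0.46896976 -0.10770811  0.01      ] scene [ 0.46090585 -0.0905815   0.016     ]
knob disc [ 0.46996758 -0.10643393] 0.022965413100427864 0.021933766483485613
(array([ 0.01091605, -0.00258934]), np.float64(-0.23290063020683677))
(array([ 0.01197641, -0.00308645]), np.float64(-0.25222258536022096))
spindle [0.49817429 0.14357536 0.058     ] [0.49879609 0.14551723] 0.02294156877256984 0.022428725879741453
[(array([0.00435373, 0.00171896]), np.float64(0.3760380843024547)), (array([0.00355692, 0.00138837]), np.float64(0.3721409647258068))]
spindle [0.49511558 0.14956647 0.058     ] [0.49873847 0.14513989] 0.02950349245140021 0.0249366581870605
[(array([ 0.01113597, -0.0035604 ]), np.float64(-0.3094492555008292)), (array([ 0.01120606, -0.00456563]), np.float64(-0.3868908336938426))]
tip [0.49648749 0.14508166 0.084     ] [0.49460242 0.14631404 0.084     ]
```

```bash
python3 - <<'E'
from m import *
t=viewer.get_image("top");s=viewer.get_image("scene");c=np.array([.4985,.1453])
o=[]
for p in(t,s):
    I,X,Y=rectify(p,c,.057,.03,380);o.append(np.clip(I,0,255).astype(np.uint8))
    d=np.hypot(X-c[0],Y-c[1]);A=np.arctan2(Y-c[1],X-c[0])
    for r in(.0125,.0145,.0165,.0185,.0205):
        k=abs(d-r)<.001;h=[I[k&(abs(A-a)<.08)].mean() for a in np.arange(-.6,1.3,.1)];print(r,np.round(h).astype(int))
for im in o:
    for a in(0,.35,.7): cv2.circle(im,(int(190+170*np.cos(a)),int(190-170*np.sin(a))),3,0,-1)
cv2.imwrite("pics/rect.png",np.hstack(o))
E
```

```text
0.0125 [ 68  66  64  66  75  89 106 125 143 153 152 142 123 101  83  73  74  81
  89]
0.0145 [ 66  67  65  62  64  73  92 117 144 160 160 145 122  95  73  64  66  68
  71]
0.0165 [ 61  65  66  62  61  68  85 111 140 160 160 141 114  86  66  59  61  64
  66]
0.0185 [ 67  69  69  68  69  73  86 110 140 161 161 138 109  84  68  63  66  67
  68]
0.0205 [ 88  94  94  92  92  93 102 123 149 168 163 139 114  99  93  90  86  86
  89]
0.0125 [ 97  89  85  85  92 111 138 165 178 176 164 148 130 113  99  92  90  88
  87]
0.0145 [ 90  86  85  80  79  92 120 150 171 173 160 141 122 104  93  89  87  86
  86]
0.0165 [ 81  81  86  84  78  80  99 134 169 183 170 143 116  94  86  87  86  87
  87]
0.0185 [ 90  90  95  91  81  74  84 122 180 206 188 149 111  87  84  87  87  88
  88]
0.0205 [122 119 111 105  96  82  81 111 171 206 186 143 100  79  82  86  86  86
  86]
```

View pics/rect.png

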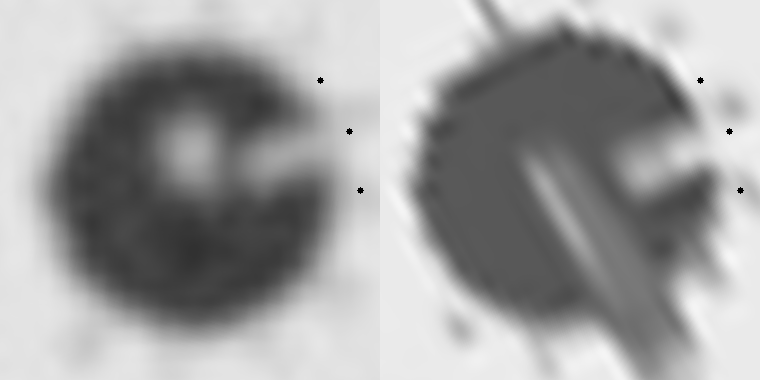

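Both rectified views put the disc's line at about 0.33 rad in world axes, and the knob's pointer is at about -0.245 rad. Next I'll check how close the microscope is to the start pose.

```bash
python3 - <<'E'
from h import *
t=viewer.get_image("top")
for d in nets.trace("stereo_microscope",t)[:2]:print(d["conf"],d["bbox"])
for uv in((425,211),(407,300),(470,318),(487,318)):print(uv,[np.round(atz(t,uv,z)[:2],3) for z in(0,.1,.375)])
for uv in((470,185),(530,250),(487,318)):print(uv,np.round(atz(t,uv,.375)[:2],3))
print(proj(t,(.126,-.51,.25)))
E
```

```text
(425, 211) [array([ 0.517, -0.422]), array([ 0.509, -0.397]), array([ 0.49 , -0.328])]
(407, 300) [array([ 0.258, -0.369]), array([ 0.27 , -0.348]), array([ 0.304, -0.29 ])]
(470, 318) [array([ 0.21 , -0.551]), array([ 0.226, -0.516]), array([ 0.27, -0.42])]
(487, 318) [array([ 0.211, -0.6  ]), array([ 0.227, -0.561]), array([ 0.27 , -0.456])]
(470, 185) [ 0.547 -0.424]
(530, 250) [ 0.412 -0.548]
(487, 318) [ 0.27  -0.456]
[490.57321584 372.80965164]
```

The microscope covers about x 0.2 to 0.55 and y -0.36 to -0.6, so I'll go up first and then across above it.

>>> send_rows(travel=[[0, 0, -0.04], [0, 0, -0.04], [0, 0, -0.04], [0, 0, -0.04], [0, 0, -0.04], [0.0308, -0.022, 0], [0.0308, -0.022, 0], [0.0308, -0.022, 0], [0.0308, -0.022, 0], [0.0308, -0.022, 0], [0.0308, -0.022, 0], [0.0308, -0.022, 0], [0.0308, -0.022, 0], [0.0308, -0.022, 0], [0.0308, -0.022, 0], [0.0308, -0.022, 0], [0.0308, -0.022, 0], [0.0308, -0.022, 0], [0.0308, -0.022, 0]], angular=[[0, 0, 0], [0, 0, 0], [0, 0, 0], [0, 0, 0], [0, 0, 0], [0, 0, 0], [0, 0, 0], [0, 0, 0], [0, 0, 0], [0, 0, 0], [0, 0, 0], [0, 0, 0], [0, 0, 0], [0, 0, 0], [0, 0, 0], [0, 0, 0], [0, 0, 0], [0, 0, 0], [0, 0, 0]], fingers=1)

```text
time: 4.08
ee_pos: [0.4714, -0.1059, 0.6048]
eef_rot: [[0.971, 0.241, 0.0], [0.241, -0.971, -0.0], [0.0, 0.0, -1.0]]
contact_force: [0.4, -0.8, 0.4]
opening: 0.0855
finger_force: 0.0
```

>>> send_rows(travel=[[-0.0015, 0, 0], [0, 0, 0.037], [0, 0, 0.037], [0, 0, 0.037], [0, 0, 0.037], [0, 0, 0.037], [0, 0, 0.037], [0, 0, 0.037], [0, 0, 0.037], [0, 0, 0.037], [0, 0, 0]], angular=[[0, 0, 0], [0, 0, 0.054], [0, 0, 0.054], [0, 0, 0.054], [0, 0, 0.054], [0, 0, 0.054], [0, 0, 0.054], [0, 0, 0.054], [0, 0, 0.054], [0, 0, 0.055], [0, 0, 0]])

```text
time: 5.45
ee_pos: [0.4661, -0.1136, 0.2696]
eef_rot: [[0.972, -0.236, -0.004], [-0.236, -0.972, 0.005], [-0.005, -0.004, -1.0]]
contact_force: [-0.7, 0.2, 0.8]
opening: 0.0855
finger_force: 0.0
```

```bash
python3 - <<'E'
from h import *
a=status.sense();print(a["time"],np.round(a["ee_pos"],4),np.arctan2(a["eef_rot"][1][0],a["eef_rot"][0][0]),a["contact_force"])
s=viewer.get_image("scene");save(s,"s1",(270,110,430,260),4)
R=np.array(a["eef_rot"]);print("tip px",proj(s,np.array(a["ee_pos"])+R@[0,0,.173]),"knob top",proj(s,(.47,-.1065,.04)))
E
```

```text
5.45 [ 0.4661 -0.1136  0.2696] -0.23815336357287992 [-0.66182088  0.23379523  0.81828469]
tip px [351.53046919 205.28025628] knob top [348.62884074 224.35493917]
```

View pics/s1.png

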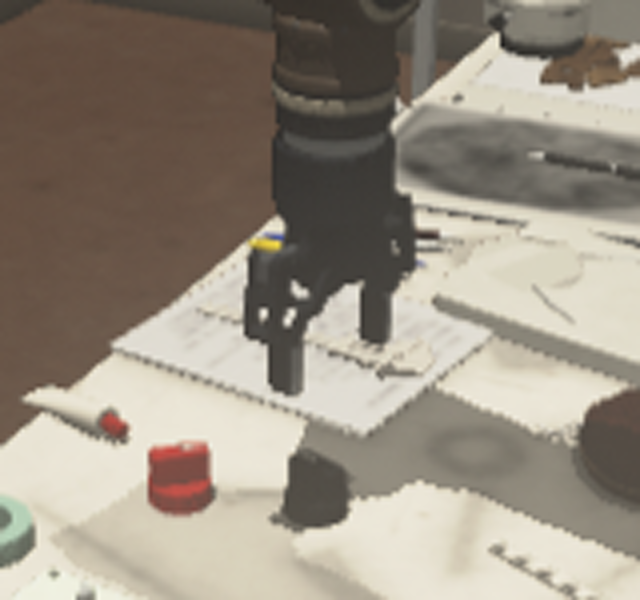

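The crop shows the open fingers above and slightly short of the black knob, at about (350,232) in the full frame. The pose has shifted a few mm, so I'll let it settle.

>>> send_rows(travel=[[0, 0, 0], [0, 0, 0], [0, 0, 0]], angular=[[0, 0, 0], [0, 0, 0], [0, 0, 0]])

```text
time: 5.88
ee_pos: [0.4682, -0.1131, 0.2727]
eef_rot: [[0.972, -0.235, 0.003], [-0.235, -0.972, 0.004], [0.002, -0.004, -1.0]]
contact_force: [-0.4, -0.2, -0.9]
opening: 0.0855
finger_force: 0.0
```

>>> send_rows(travel=[[0, -0.0068, 0], [0, 0, 0.02], [0, 0, 0.02], [0, 0, 0.015], [0, 0, 0.01], [0, 0, 0], [0, 0, 0]], angular=[[-0.0046, -0.002, 0.005], [0, 0, 0], [0, 0, 0], [0, 0, 0], [0, 0, 0], [0, 0, 0], [0, 0, 0]])

```text
time: 6.75
ee_pos: [0.4683, -0.112, 0.2072]
eef_rot: [[0.972, -0.233, -0.0], [-0.233, -0.972, 0.004], [-0.001, -0.004, -1.0]]
contact_force: [0.5, -0.4, 0.4]
opening: 0.0853
finger_force: 0.0
```

>>> send_rows(travel=[[0, -0.003, 0], [0, -0.0025, 0], [0, 0, 0], [0, 0, 0]], angular=[[0, 0, 0], [0, 0, 0], [0, 0, 0], [0, 0, 0]])

```text
time: 7.25
ee_pos: [0.4686, -0.1098, 0.2068]
eef_rot: [[0.973, -0.229, -0.001], [-0.229, -0.973, 0.006], [-0.002, -0.006, -1.0]]
contact_force: [1.2, -0.2, 0.0]
opening: 0.0853
finger_force: 0.0
```

```bash
python3 - <<'E'
from h import *
for _ in range(3):
    a=status.sense();print(a["time"],np.round(a["ee_pos"],4),np.round(a["joints"],4),np.round(a["effort"],2)); t=viewer.get_image("top")
E
```

```text
7.25 [ 0.4686 -0.1098  0.2068] [-0.2316  0.1251 -0.4857  0.9618  0.0058  3.1411] [ 2.000e-02 -4.024e+01  3.201e+01  2.000e-02  2.000e-02 -0.000e+00]
7.3 [ 0.4685 -0.1098  0.2068] [-0.2317  0.1252 -0.4858  0.9618  0.0058  3.1411] [ 2.000e-02 -4.024e+01  3.201e+01  2.000e-02  2.000e-02  0.000e+00]
7.35 [ 0.4685 -0.1098  0.2067] [-0.2317  0.1252 -0.4858  0.9618  0.0058  3.1411] [ 1.000e-02 -4.023e+01  3.200e+01  2.000e-02  2.000e-02  0.000e+00]
```

Joint 6 is at its limit (3.141), which explains the position error. A half turn about the tool's z gives the same grasp with joint 6 near 0, so I'll rise, turn and correct from there.

>>> send_rows(travel=[[0, 0, -0.03], [0, 0, -0.03], [0, 0, 0], [0, 0, 0], [0, 0, 0], [0, 0, 0], [0, 0, 0], [0, 0, 0], [0, 0, 0], [0, 0, 0], [0, 0, 0], [0, 0, 0], [0, 0, 0], [0, 0, 0], [0, 0, 0], [0, 0, 0], [0, 0, 0], [0, 0, 0], [0, 0, 0], [0, 0, 0]], angular=[[0, 0, 0], [0, 0, -0.174], [0, 0, -0.174], [0, 0, -0.174], [0, 0, -0.174], [0, 0, -0.174], [0, 0, -0.174], [0, 0, -0.174], [0, 0, -0.174], [0, 0, -0.174], [0, 0, -0.174], [0, 0, -0.174], [0, 0, -0.174], [0, 0, -0.174], [0, 0, -0.174], [0, 0, -0.174], [0, 0, -0.174], [0, 0, -0.174], [0, 0, -0.174], [0, 0, 0]])

```text
time: 9.9
ee_pos: [0.4686, -0.1102, 0.2667]
eef_rot: [[-0.971, 0.24, -0.001], [0.24, 0.971, 0.006], [0.002, 0.006, -1.0]]
contact_force: [-0.2, -0.7, 0.6]
opening: 0.0858
finger_force: 0.0
```

```bash
cat > go.py <<'E'
import sys
from h import *
def delta(x,y,z,th):
    a=status.sense();R=np.array(a["eef_rot"]);p=np.array(a["ee_pos"])
    T=np.array([[np.cos(th),np.sin(th),0],[np.sin(th),-np.cos(th),0],[0,0,-1]])
    rv=cv2.Rodrigues(R.T@T)[0].ravel();d=R.T@(np.array([x,y,z])-p)
    print(a["time"],np.round(p,4),"shift now",np.round(d,4),"turn",np.round(rv,4),"F",np.round(a["contact_force"],1),"q",np.round(a["joints"],3),"op",round(a["opening"],4),round(a["finger_force"],1))
if __name__=="__main__": delta(*map(float,sys.argv[1:]))
E
python3 go.py .470 -.1065 .192 2.8966
```

```text
9.9 [ 0.4686 -0.1102  0.2667] shift now [-0.0007  0.0035  0.0747] turn [ 0.0058 -0.0021  0.0024] F [-0.2 -0.7  0.6] q [-0.232  0.083 -0.393  1.097  0.006  0.01 ] op 0.0858 0.0
```

>>> send_rows(travel=[[-0.0007, 0.0035, 0], [0, 0, 0.02], [0, 0, 0.02], [0, 0, 0.015], [0, 0, 0], [0, 0, 0]], angular=[[0.0058, -0.002, 0], [0, 0, 0], [0, 0, 0], [0, 0, 0], [0, 0, 0], [0, 0, 0]])

```text
time: 10.65
ee_pos: [0.4704, -0.107, 0.2123]
eef_rot: [[-0.971, 0.239, 0.001], [0.239, 0.971, -0.0], [-0.001, -0.0, -1.0]]
contact_force: [-0.2, 0.5, 1.3]
opening: 0.0854
finger_force: 0.0
```

```bash
python3 go.py .470 -.1065 .192 2.8966
```

```text
10.65 [ 0.4704 -0.107   0.2123] shift now [0.0005 0.0003 0.0203] turn [-0.      0.0006  0.0038] F [-0.2  0.5  1.3] q [-0.224  0.121 -0.477  0.972 -0.     0.018] op 0.0854 0.0
```

>>> send_rows(travel=[[0, 0, 0.01], [0, 0, 0.01], [0, 0, 0]], angular=[[0, 0, 0], [0, 0, 0], [0, 0, 0]])

```text
time: 11.02
ee_pos: [0.4696, -0.1068, 0.1907]
eef_rot: [[-0.971, 0.239, -0.002], [0.239, 0.971, 0.0], [0.002, -0.0, -1.0]]
contact_force: [-0.3, 0.5, 0.2]
opening: 0.0853
finger_force: 0.0
```

>>> send_rows(travel=[[0, 0, 0], [0, 0, 0], [0, 0, 0], [0, 0, 0], [0, 0, 0], [0, 0, 0], [0, 0, 0], [0, 0, 0]], angular=[[0, 0, 0], [0, 0, 0], [0, 0, 0], [0, 0, 0], [0, 0, 0], [0, 0, 0], [0, 0, 0], [0, 0, 0]], fingers=0, grip_force=50)

```text
time: 12.02
ee_pos: [0.4703, -0.107, 0.1921]
eef_rot: [[-0.971, 0.238, 0.001], [0.238, 0.971, -0.0], [-0.001, -0.0, -1.0]]
contact_force: [0.1, 0.0, 5.1]
opening: 0.0149
finger_force: 49.1
```

```bash
python3 - <<'E'
from m import *
from go import delta
delta(.470,-.1065,.192,2.8966)
s=viewer.get_image("scene");save(s,"s2",(310,180,390,255),7)
E
```

```text
12.025 [ 0.4703 -0.107   0.1921] shift now [0.0004 0.0004 0.0001] turn [-0.      0.0007  0.0042] F [0.1 0.  5.1] q [-0.224  0.139 -0.506  0.926 -0.     0.017] op 0.0149 49.1
```

View pics/s2.png

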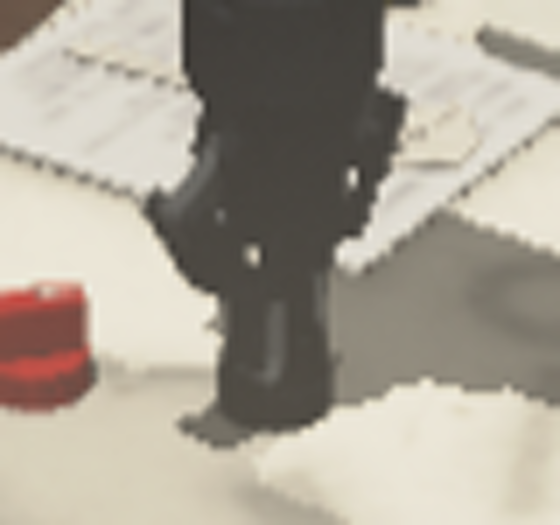

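The crop shows the fingers holding the black knob's bar at about (349,235), with the red look-alike untouched. Next: lift, travel to the shaft and turn.

>>> send_rows(travel=[[0, 0, -0.015], [0, 0, -0.03], [0, 0, -0.03], [0, 0, -0.03], [0.0032, 0.0252, 0], [0.0032, 0.0252, 0], [0.0032, 0.0252, 0], [0.0032, 0.0252, 0], [0.0032, 0.0252, 0], [0.0032, 0.0252, 0], [0.0032, 0.0252, 0], [0.0032, 0.0252, 0], [0.0032, 0.0252, 0], [0.0032, 0.0252, 0], [0, 0, 0], [0, 0, 0], [0, 0, 0], [0, 0, 0], [0, 0, 0], [0, 0, 0]], angular=[[0, 0, 0], [0, 0, 0], [0, 0, 0], [0, 0, 0], [0, 0, 0], [0, 0, 0], [0, 0, 0], [0, 0, 0], [0, 0, 0], [0, 0, 0], [0, 0, 0], [0, 0, 0], [0, 0, 0], [0, 0, 0], [0, 0, -0.142], [0, 0, -0.142], [0, 0, -0.142], [0, 0, -0.142], [0, 0, 0], [0, 0, 0]])

```text
time: 14.58
ee_pos: [0.499, 0.1454, 0.2969]
eef_rot: [[-0.948, -0.319, -0.0], [-0.319, 0.948, -0.0], [0.0, 0.0, -1.0]]
contact_force: [-0.2, -0.3, -0.4]
opening: 0.0153
finger_force: 48.7
```

```bash
python3 - <<'E'
from m import *
from go import delta
delta(.4987,.1453,.289,3.4716)
s=viewer.get_image("scene")
im=s["img"];im=cv2.cvtColor(im,cv2.COLOR_RGB2BGR)[205:305,230:350];cv2.imwrite("pics/s3.png",cv2.resize(im,None,fx=6,fy=6,interpolation=cv2.INTER_CUBIC))
for X in((.4987,.1453,.084),(.4987,.1453,.105),(.4987,.1453,.145)):print(proj(s,X))
t=viewer.get_image("top");
for n,p in(("s",s),("t",t)):
  for k in("knob","shaft_tip","knob_pointer"):
    print(n,k,[(round(d["conf"],2),np.round(d["point"],1)) for d in nets.landmark_of(k,p)[:3]])
E
```

```text
14.575 [0.499  0.1454 0.2969] shift now [0.0003 0.     0.0079] turn [ 0.     -0.0003 -0.0051] F [-0.2 -0.3 -0.4] q [ 0.283  0.138 -0.262  1.171  0.    -0.041] op 0.0153 48.7
[290.05856467 256.42076855]
[289.65530857 248.76418285]
[288.86644315 233.78606926]
s knob [(0.73, array([289.5, 250.8])), (0.65, array([315.5, 235.8]))]
s shaft_tip [(0.53, array([292.9, 258. ]))]
s knob_pointer [(0.72, array([280. , 234.5])), (0.57, array([319.5, 220. ])), (0.26, array([291. , 259.3]))]
t knob [(0.73, array([311.2, 196.3])), (0.43, array([228.7, 213.4]))]
t shaft_tip []
t knob_pointer [(0.71, array([311.7, 197.4])), (0.38, array([219., 206.]))]
```

View pics/s3.png

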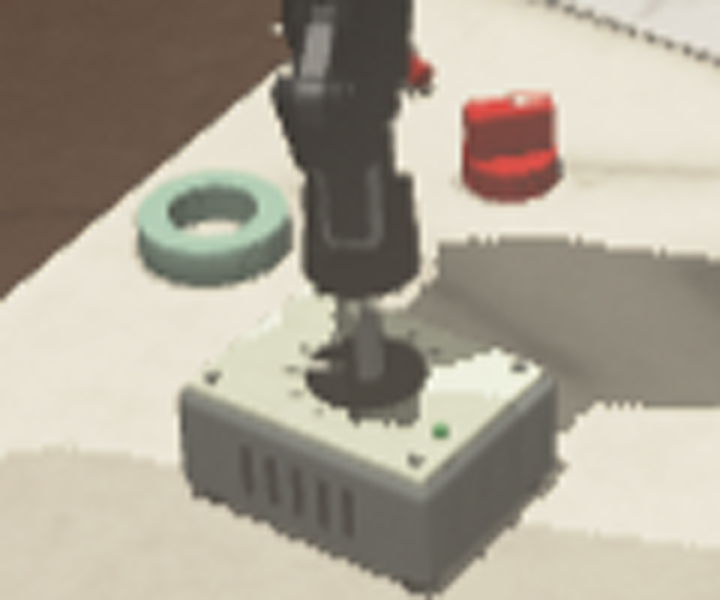

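The crop shows the knob directly over the shaft: skirt centre column about 290 and shaft column about 290.4, with the tape roll and box untouched. The alignment is within about 0.5 mm across this view, so I'll lower the knob gently and watch the force.

>>> send_rows(travel=[[0.0003, 0, 0.008], [0, 0, 0.008], [0, 0, 0.004], [0, 0, 0.003], [0, 0, 0]], angular=[[0, 0, -0.005], [0, 0, 0], [0, 0, 0], [0, 0, 0], [0, 0, 0]])

```text
time: 15.6
ee_pos: [0.4988, 0.1453, 0.2736]
eef_rot: [[-0.945, -0.326, -0.0], [-0.326, 0.945, -0.0], [0.0, 0.0, -1.0]]
contact_force: [-0.4, 0.3, -0.5]
opening: 0.0148
finger_force: 48.7
```

>>> send_rows(travel=[[0, 0, 0.002], [0, 0, 0.002], [0, 0, 0]], angular=[[0, 0, 0], [0, 0, 0], [0, 0, 0]])

```text
time: 15.98
ee_pos: [0.4988, 0.1453, 0.2696]
eef_rot: [[-0.945, -0.326, -0.0], [-0.326, 0.945, -0.0], [0.0, 0.0, -1.0]]
contact_force: [-0.3, -0.9, -0.0]
opening: 0.0152
finger_force: 48.7
```

```bash
python3 - <<'E'
from h import *
from go import delta
delta(.4987,.1453,.262,3.4716);print(np.round(status.sense()["moment"],3))
E
```

```text
15.975 [0.4988 0.1453 0.2696] shift now [ 0.0001 -0.      0.0076] turn [ 0.0001 -0.0003  0.0022] F [-0.3 -0.9 -0. ] q [ 0.284  0.151 -0.309  1.111  0.    -0.049] op 0.0152 48.7
[ 0.006  0.054 -0.079]
```

The bore is about 6 mm over the shaft with no force, so I'll continue.

>>> send_rows(travel=[[0, 0, 0.002], [0, 0, 0.002], [0, 0, 0.002], [0, 0, 0]], angular=[[0, 0, 0], [0, 0, 0], [0, 0, 0], [0, 0, 0]])

```text
time: 16.48
ee_pos: [0.4988, 0.1453, 0.2635]
eef_rot: [[-0.945, -0.326, -0.0], [-0.326, 0.945, -0.0], [0.0, 0.0, -1.0]]
contact_force: [0.5, 0.3, -1.4]
opening: 0.0147
finger_force: 48.7
```

>>> send_rows(travel=[[0, 0, 0.001], [0, 0, 0.001], [0, 0, 0.001], [0, 0, 0]], angular=[[0, 0, 0], [0, 0, 0], [0, 0, 0], [0, 0, 0]])

```text
time: 16.98
ee_pos: [0.4989, 0.1454, 0.261]
eef_rot: [[-0.945, -0.326, 0.0], [-0.326, 0.945, 0.0], [-0.0, 0.0, -1.0]]
contact_force: [-0.6, -0.6, 4.8]
opening: 0.015
finger_force: 49.2
```

>>> send_rows(travel=[[0, 0, 0.001], [0, 0, 0.001], [0, 0, 0.001], [0, 0, 0]], angular=[[0, 0, 0], [0, 0, 0], [0, 0, 0], [0, 0, 0]])

```text
time: 17.48
ee_pos: [0.4989, 0.1454, 0.2581]
eef_rot: [[-0.945, -0.326, 0.0], [-0.326, 0.945, 0.0], [-0.0, 0.0, -1.0]]
contact_force: [-0.9, -0.4, 6.5]
opening: 0.0149
finger_force: 49.5
```

It seated at 0.262 as predicted, and the spring force is rising. I'll press on to the stop.

>>> send_rows(travel=[[0, 0, 0.001], [0, 0, 0.001], [0, 0, 0.001], [0, 0, 0.001], [0, 0, 0]], angular=[[0, 0, 0], [0, 0, 0], [0, 0, 0], [0, 0, 0], [0, 0, 0]])

```text
time: 18.1
ee_pos: [0.4989, 0.1454, 0.2544]
eef_rot: [[-0.945, -0.326, 0.001], [-0.326, 0.945, 0.0], [-0.001, -0.0, -1.0]]
contact_force: [-2.5, -1.3, 8.9]
opening: 0.015
finger_force: 49.9
```

>>> send_rows(travel=[[0, 0, 0.001], [0, 0, 0.0005], [0, 0, 0]], angular=[[0, 0, 0], [0, 0, 0], [0, 0, 0]])

```text
time: 18.48
ee_pos: [0.4988, 0.1453, 0.2538]
eef_rot: [[-0.945, -0.326, 0.001], [-0.326, 0.945, 0.0], [-0.001, -0.0, -1.0]]
contact_force: [-5.2, -0.7, 14.3]
opening: 0.0152
finger_force: 50.8
```

The force is now past the spring's 10 N and the travel has stopped, so the shaft is on its hard stop. One last look before handing in.

```bash
python3 - <<'E'
from h import *
s=viewer.get_image("scene");save(s,"s4",(230,205,350,305),6)
a=status.sense();print(a["time"],a["ee_pos"],a["contact_force"],a["moment"])
E
```

```text
18.525 [0.49883221 0.14535654 0.25379286] [-4.05634657 -0.57241271 14.59274393] [-0.26023428  0.97995685 -0.02802853]
```

View pics/s4.png

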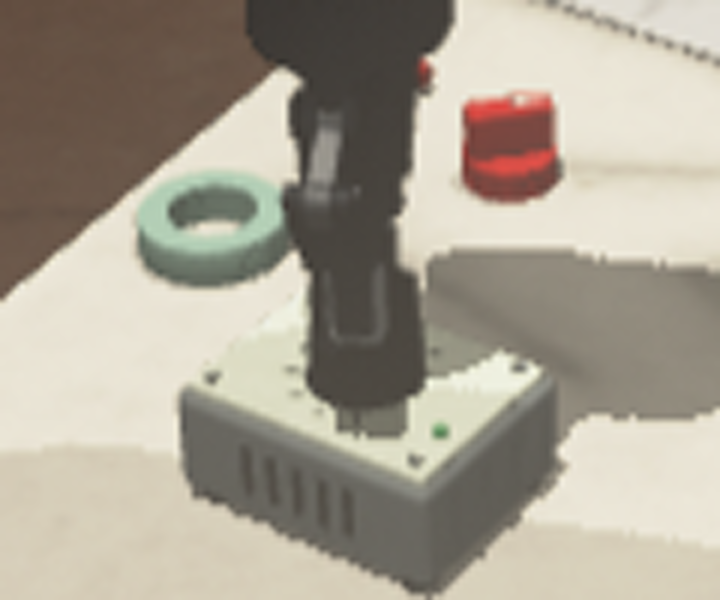

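The picture shows the knob down over the disc at about (291,268), just clear of the panel, with the tape roll in place. The push is steady at about 14.6 N, so I'm handing in.

```bash
python3 -c "
from cell import ticket
print(ticket.job_done())"
```

```text
the job is handed in; nothing more can be done
None
```

I fitted the black knob fully onto the D-shaft and handed the job in at about 18.5 s, with the gripper still pressing the shaft against its bottom stop at about 14.6 N; no verdict came back.

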